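Lay a tall slab vase back on the sloping rest

ROBOT

A 7-joint arm with a two-finger parallel gripper is mounted at the origin on a cart in front of the work surface, level with it; the furniture and walls round the work are solid. World frame = base frame: x ahead of the robot, y to its left, z up, the work surface at z = 0. Lengths are in mm, angles in rad, forces in N, time in s.
With the tool pointing down it reaches from about 350 to 900 mm from the base axis. Payload 8.1 kg.
Tool frame: the origin (TCP) lies midway between the tips of the shut fingers; the grasp point (between the pads) lies 19 mm behind it (grip_depth is the distance from the TCP to the grasp point, in mm); z points along the fingers, x is the direction in which the jaws open and shut, and the axes are right-handed (so a half turn about z gives the same grasp; the last joint's range is limited). The gripper opens to 92 mm and grips with 3 to 60 N. Pads are 19 mm wide; open, the fingers measure 130 mm over their backs; the gripper's body (75 mm by 190 mm) begins 47 mm behind the grasp point.
Start: joints at [-1.391, 0.434, 0.025, 1.573, -0.012, 1.134, -0.075], TCP at [174.431, 600.18, 226.742] pointing down, gripper open.
Joint ranges: [-2.62, 2.62], [-0.44, 2.09], [-1.27, 1.32], [0.08, 2.57], [-1.32, 4.46], [0.12, 2], [-2.74, 2.74]. Speed limits (rad/s): [2.22, 2.22, 3.01, 3.01, 3.14, 3.14, 3.14].

INTERFACE

Orientations are given as a unit quaternion [x, y, z, w].
In Python, from rig import * gives the robot as it stands. The module is installed in compiled form; this text tells all that it offers.
- The arm moves only by the tool play_rows, never from a script. Its argument "increments" is a list of rows, each a list of 3 entries, a list of its own where there are three numbers: the shift along the tool's x, y, z in m, then the turn about the tool's z in degrees, then the closure, from 0 (fully open) to 1 (shut). In form: [[[dx, dy, dz], turn, claw], ...]. A call has 1 to 20 rows; each row is the pose to reach, as a shift and turn from the pose commanded when the call began, along the tool's axes at that moment; what a row does not reach only later rows make up. A row lasts 1/12 s, in which the tool goes at most 41.7 mm and 7.16 degrees, less where a joint would pass 70% of its speed; a pose out of reach is approached as far as the arm can. A call with a gripper value outside its range is refused whole. The fingers move at their own pace and stop on an object; "newtons" is the grip in N (left out, the last holds). Time passes only in rows, so rows that repeat a pose let the fingers close. It gives the time, the measured TCP pose, the force and the opening at its end, in the units of the state.
- sense(): the state, without advancing time (a new reading comes with each control period).
- capture(name): name is "scene" or "top" or "wrist"; returns a dict with "pixels" (400x640x3 uint8, blue, green, red), "fx", "fy", "cx", "cy" (pixels), "k1" (the pictures are not rectified: a ray, as slopes to the right and down, at radius r is drawn at 1 + k1 r^2 times it, then the intrinsics apply), "position" and "attitude" of the camera in the world; the wrist camera has in their place "T_tool_cam" (4x4, takes a point from camera to tool coordinates, whose origin is the TCP and whose axes are the tool frame's). Camera axes: x right, y up, looking along -z (the intrinsics and any distortion apply to the point x, -y, -z); pixel columns grow to the right and rows downward; lengths in mm; the calibration is good to about 2 mm. A picture is of the moment at which its call begins: read the wrist's pose just before it. There is no depth.
- job_done(): hands the job in, once; it reports no verdict.
The state is a dict: "time": time; "joint_pos": joint angles; "joint_velocities": joint speeds; "effort": joint torques, N m; "eef_pos": TCP position; "tcp_rot": TCP orientation; "contact_force": force on the tool from outside, world axes, zero at the start; "wrist_torque": the same for the moment, N m; "finger_gap": finger opening in mm.
Only numpy, scipy, OpenCV 4.12 (cv2) and the standard library are available. Lean on these libraries where they do the work, as an engineer would, in place of code of your own. Each camera call takes 0.05 s, during which the arm holds its last target. There are 200 camera calls.

TASK

The foot of the tall slab vase is to be waxed next. Without gripping or lifting anything, push the loose wooden rest along the table until its stop strip is squarely against the foot of the upright vase, then tip the vase over the stop by pushing near its top, with a finger ahead of it to ease it down gently and never let it drop, until it lies back on the rest's slope, neck uphill. Let go of it there, and leave the tumbler, the stamp and the glaze jar where they stand.

Things in the scene. Friction and masses are not known exactly. Their poses are not given: they have to be found in the camera images.
- vase: Tall flat slab vase, bare terracotta below, glazed white above, 0.35 kg, loose. Body 34 mm thick (x), 80 wide (y), 160 tall (z), centred on top a round neck 24 mm across, 28 tall; origin at the centre of its underside, z up to the mouth. Starts upright, its +x side facing the rest's stop strip across a gap of 30 to 60 mm, up to 0.12 rad askew to it.
- vase_mouth (a point): Centre of the top of the vase's neck, 188 mm above its foot along the vase's z. Tipped over 0.2 rad towards the rest the vase goes on by itself and must be held back from in front (as by one finger of the opened gripper ahead of the neck, the other behind it). Lying on the rest it is near x = 137, z = 109 mm in the rest's frame.
- rest: Wooden sloping rest, 0.9 kg, loose, slides on the table, 120 mm wide. Origin on the table at the middle of the front face of its stop strip; x level, uphill, the way the vase tips, y along the strip, z up. Strip 10 mm high, upright front face at x = 0; from its top edge the slope plane rises 30 degrees towards +x. The lying vase's lower edge is on the table 17 mm before the strip.
- rest_end (a point): Middle of the upper end of the slope, at x = 125, z = 82 mm in the rest's frame; two black rubber pads lie in the slope plane. Just below, the upright back panel (120 mm wide, from the table to 66 mm high, outer face at x = 136 mm) is the place to push the rest. The neck and last of the lying vase's body overhang this end; its z axis is then 60 degrees from upright.
- green_tumbler: Green tumbler, 65 mm diameter, 84 mm tall, loose; origin at the centre of its underside. To be left alone.
- clay_stamp: Pink clay stamp, 23 mm diameter, 50 mm tall, upright and loose; origin at the centre of its underside. To be left alone.
- glaze_jar: Blue glaze jar with a black lid, 64 mm diameter, 86 mm tall, loose; origin at the centre of its underside. To be left alone.
Things that resemble listed ones, but are neither listed nor needed, are in the scene too. There is more than one size of the vase; the one meant has the size given above.

How it is judged:
By the outcome, as a careful person would: the job done as asked, in the order asked, and still so for the second after the job is handed in, with the robot touching nothing.
It also fails if it takes over 51 s, if anything falls off the work surface, if the arm or the gripper's body presses on something with over 40 N, if the wrist force passes 120 N, or if a joint passes its speed limit or range.

## Working session

There is one attempt and no reset: what is moved stays moved. The work goes in short steps, Python scripts to look and compute and a tool call to move; the robot and the scene stay as the last step left them, time stands still between calls to the robot, and variables do not carry over. Pictures are saved under pics/ and viewed, about 8 in all and at most 12, crops included, and the job is handed in when it is done.

Besides the shell and the picture viewer there is one more tool, called by a JSON object that holds its "fn" and its "kwargs". play_rows: Moves the arm, as the interface text tells. Its arguments: {"type":"object","properties":{"increments":{"type":"array","items":{"type":"array"}},"newtons":{"type":"number"}},"required":["increments"]}

```bash
mkdir -p pics; python3 - <<'E'
from rig import *
import cv2
s=sense();print(s)
for n in("scene","top"):
    c=capture(n);cv2.imwrite(f"pics/{n}0.png",c["pixels"]);print({k:v for k,v in c.items() if k!="pixels"})
E
```

```text
{'time': 0.0, 'joint_pos': array([-1.39060268,  0.43523058,  0.02498975,  1.57409803, -0.01161899,
        1.13400729, -0.07510321]), 'joint_velocities': array([-7.34627578e-05, -2.11877721e-04,  3.56139462e-04, -1.07734588e-03,
        1.26511692e-03,  5.37375408e-04, -1.62378301e-04]), 'effort': array([-9.74735885e-04, -6.67867112e+01,  9.84384567e-01, -3.14447737e+01,
       -6.03190600e-02,  4.31413273e-02,  1.87131322e-04]), 'eef_pos': array([174.31419087, 599.66118142, 225.94009028]), 'tcp_rot': array([ 7.99728411e-01,  6.00361416e-01, -5.96182740e-04,  5.31890508e-04]), 'contact_force': array([ 0.38913085, -0.1418116 ,  1.05881131]), 'wrist_torque': array([0.05392042, 0.05830394, 0.04595818]), 'finger_gap': 91.76324956336575}
{'fx': 440.52097565173773, 'fy': 440.52097565173773, 'cx': 324.29513946419, 'cy': 199.94574348614674, 'k1': -0.06511284883603562, 'position': array([  14.33897927, -453.69769674,  755.45975953]), 'attitude': array([ 0.37925716, -0.15755494, -0.36422352,  0.8358718 ])}
{'fx': 468.4899188342053, 'fy': 468.4899188342053, 'cx': 320.06490730341653, 'cy': 191.02485892420526, 'k1': -0.009483393542577427, 'position': array([ 430.04479761,   32.45901251, 1124.70387876]), 'attitude': array([-0.04489594,  0.03441479,  0.71079244, -0.70112345])}
```

View pics/scene0.png

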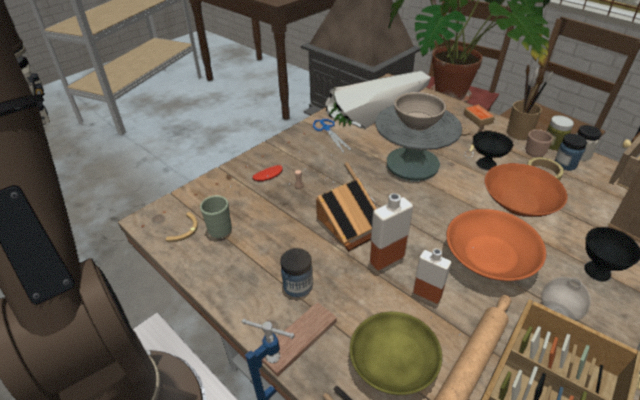

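View pics/top0.png

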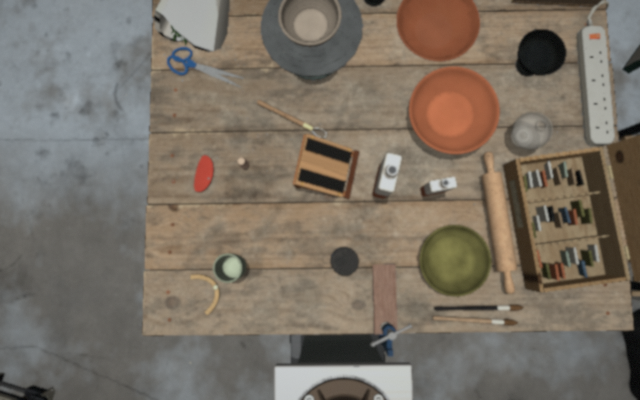

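Candidates for the vase: the tall slab at scene (390,232) / top (389,173), and the smaller one at scene (432,275) / top (439,186). The tall one stands in front of the rest's strip, so it's my choice. For the rest there is only the striped block at top (325,165). The tumbler is at top (232,267), the stamp at (242,161) and the jar at (344,261). I'll check the choice in a close crop and measure.

```bash
cat > h.py <<'E'
from rig import *
import cv2, numpy as np
from scipy.spatial.transform import Rotation as R
def cam(name):
    s=sense(); c=capture(name); c["s"]=s
    if "T_tool_cam" in c:
        T=np.array(c["T_tool_cam"]); Rt=R.from_quat(s["tcp_rot"]).as_matrix()
        c["Rm"]=Rt@T[:3,:3]; c["position"]=s["eef_pos"]+Rt@T[:3,3]
    else: c["Rm"]=R.from_quat(c["attitude"]).as_matrix()
    return c
def K(c): return np.array([[c["fx"],0,c["cx"]],[0,c["fy"],c["cy"]],[0,0,1]]),np.array([c["k1"],0,0,0,0.])
def ray(c,px):
    k,d=K(c); p=cv2.undistortPoints(np.float64(px).reshape(-1,1,2),k,d).reshape(-1,2)
    return np.c_[p[:,0],-p[:,1],-np.ones(len(p))]@c["Rm"].T
def onz(c,px,z):
    r=ray(c,px); return c["position"]+r*((z-c["position"][2])/r[:,2])[:,None]
def proj(c,P):
    q=(np.atleast_2d(P)-c["position"])@c["Rm"]; k,d=K(c)
    return cv2.projectPoints(q*[1,-1,-1],np.zeros(3),np.zeros(3),k,d)[0].reshape(-1,2)
E
python3 - <<'E'
from h import *
c=cam("top"); a=c["pixels"][125:215,280:470]; a=cv2.resize(a,None,fx=4,fy=4,interpolation=cv2.INTER_CUBIC)
c2=cam("scene"); b=c2["pixels"][165:310,300:470]; b=cv2.resize(b,(0,0),fx=4,fy=4,interpolation=cv2.INTER_CUBIC)
cv2.imwrite("pics/topc.png",a);cv2.imwrite("pics/scec.png",b)
print(onz(c,[[388,173],[438,186]],160),onz(c,[[242,161],[344,261],[232,267]],[50,86,84]) )
E
```

```text
[[ 574.48384484  -95.51522961  160.        ]
 [ 545.76793487 -197.94881652  160.        ]] [[624.39501917 228.8120833   50.        ]
 [392.01601497  -3.38951463  86.        ]
 [381.83138495 243.34836175  84.        ]]
```

View pics/topc.png

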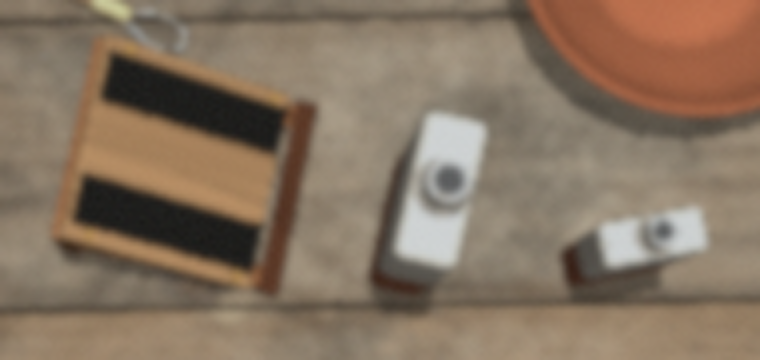

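View pics/scec.png

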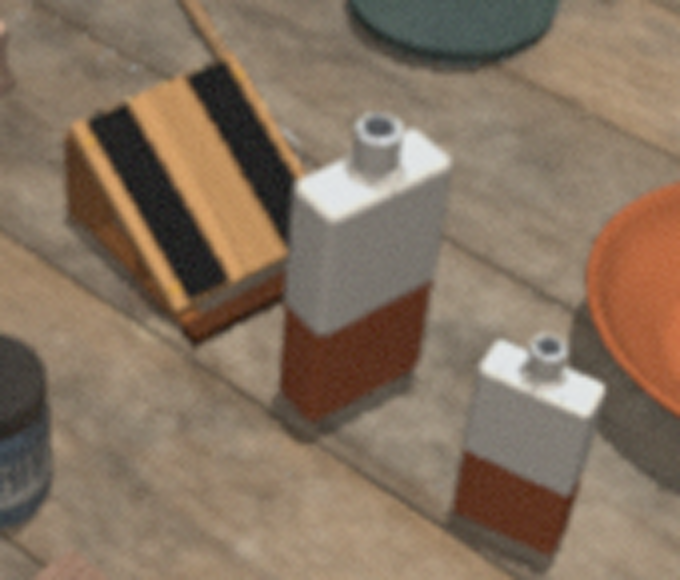

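The crops confirm the tall vase: its top face in the top crop spans (393..488,110..272), with the strip at (276..316,103..294) facing it and the rest's upper end at (53..98,38..238). The wire-loop tool lies by the rest's upper-left corner.

```bash
python3 - <<'E'
from h import *
c=cam("top"); f=lambda P,z: onz(c,np.array(P)/4+[280,125],z)
b=c["pixels"].astype(int)
m=((b.min(2)>175)).astype(np.uint8); m[:, :370]=0; m[:,412:]=0;m[:145]=0;m[205:]=0
cn=max(cv2.findContours(m,0,1)[0],key=cv2.contourArea); r=cv2.minAreaRect(cn); print(r)
V=onz(c,cv2.boxPoints(r),160); print(V.round(1),V.mean(0))
for n,P,z in(("vase man",[(428,110),(488,122),(450,272),(393,260)],160),("strip front",[(315,103),(274,294)],10),("end",[(98,38),(53,238)],82)):
    Q=f(P,z);print(n,Q.round(1).tolist(),Q.mean(0).round(1),[np.degrees(np.arctan2(*(Q[j]-Q[i])[1::-1])).round(1) for i,j in((0,1),(1,len(P)-2 if len(P)>2 else 0),(len(P)-1,0))])
k=sense();print(R.from_quat(k["tcp_rot"]).as_matrix().round(3))
E
```

```text
((387.5293884277344, 182.38235473632812), (14.309601783752441, 14.067066192626953), 14.03624439239502)
[[ 544.5  -75.8  160. ]
 [ 572.9  -83.6  160. ]
 [ 565.2 -112.2  160. ]
 [ 536.8 -104.3  160. ]] [554.8768687  -93.96818975 160.        ]
vase man [[617.8, -94.7, 160.0], [610.9, -125.7, 160.0], [532.6, -103.6, 160.0], [539.2, -74.3, 160.0]] [575.1 -99.6 160. ] [np.float64(-102.4), np.float64(164.2), np.float64(-14.5)]
strip front [[652.3, -46.5, 10.0], [536.8, -19.5, 10.0]] [594.6 -33.   10. ] [np.float64(166.8), np.float64(-13.2), np.float64(-13.2)]
end [[677.4, 80.9, 82.0], [563.3, 107.2, 82.0]] [620.4  94.1  82. ] [np.float64(167.0), np.float64(-13.0), np.float64(-13.0)]
[[ 0.279  0.96  -0.   ]
 [ 0.96  -0.279 -0.001]
 [-0.001  0.    -1.   ]]
```

{"fn": "play_rows", "kwargs": {"increments": [[[-0.319, 0.571, 0], 88, 0], [[-0.319, 0.571, 0], 88, 0], [[-0.319, 0.571, 0], 88, 0], [[-0.319, 0.571, 0], 88, 0], [[-0.319, 0.571, 0], 88, 0], [[-0.319, 0.571, 0], 88, 0], [[-0.319, 0.571, 0], 88, 0], [[-0.319, 0.571, 0], 88, 0], [[-0.319, 0.571, 0], 88, 0], [[-0.319, 0.571, 0], 88, 0], [[-0.319, 0.571, 0], 88, 0], [[-0.319, 0.571, 0], 88, 0], [[-0.319, 0.571, 0], 88, 0], [[-0.319, 0.571, 0], 88, 0], [[-0.319, 0.571, 0], 88, 0], [[-0.319, 0.571, 0], 88, 0], [[-0.319, 0.571, 0], 88, 0], [[-0.319, 0.571, 0], 88, 0], [[-0.319, 0.571, 0], 88, 0], [[-0.319, 0.571, 0], 88, 0]]}}

```text
time: 1.92
eef_pos: [632.9, 136.1, 226.5]
tcp_rot: [0.992, -0.123, -0.0, -0.0]
contact_force: [-0.2, 0.1, 0.4]
finger_gap: 92.0
```

```bash
python3 - <<'E'
from h import *
c=cam("wrist");s=c["s"];print(s["eef_pos"],R.from_quat(s["tcp_rot"]).as_matrix().round(3)[:, :2].T,c["position"],s["time"],s["joint_pos"].round(2))
im=c["pixels"]; cv2.imwrite("pics/w1.png",im)
u=np.array([.227,.974,0]);o=np.array([594.6,-33,0])
print(proj(c,[o+[0,0,10],o+125*u+[0,0,82],[575,-99.6,160],[624.4,228.8,50]]))
E
```

```text
[632.90483371 136.06552557 226.54045281] [[ 0.97  -0.243 -0.001]
 [-0.243 -0.97  -0.001]] [652.15792156 216.38598444 384.31929293] 1.9167 [-0.63  0.5   0.51  1.54 -0.26  1.17 -0.31]
[[322.74359235 284.18543299]
 [321.99223603 228.38571635]
 [321.38611991 417.43373871]
 [293.21833835 106.00321444]]
```

View pics/w1.png

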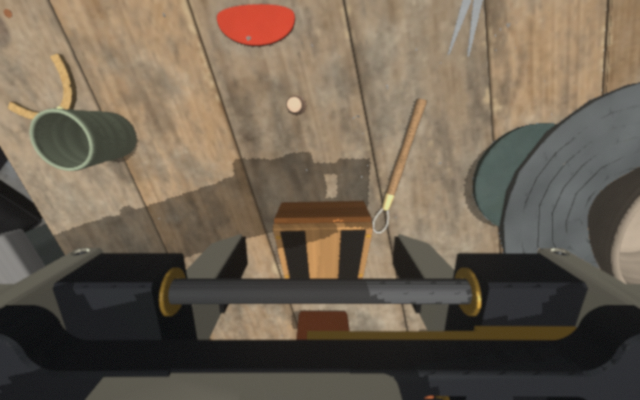

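{"fn": "play_rows", "kwargs": {"increments": [[[0.004, 0, 0.04], 1, 0], [[0.004, 0, 0.08], 1, 0], [[0.004, 0, 0.12], 1, 0], [[0.004, 0, 0.16], 1, 0], [[0.004, 0, 0.18], 1, 0], [[0.004, 0, 0.19], 1, 0], [[0.004, 0.01, 0.19], 1, 0], [[0.004, 0.018, 0.19], 1, 0], [[0.004, 0.022, 0.19], 1, 0], [[0.004, 0.026, 0.19], 1, 0], [[0.004, 0.031, 0.19], 1, 0], [[0.004, 0.036, 0.19], 1, 0], [[0.004, 0.041, 0.19], 1, 0], [[0.004, 0.046, 0.19], 1, 0], [[0.004, 0.051, 0.19], 1, 0], [[0.004, 0.055, 0.19], 1, 0], [[0.004, 0.058, 0.19], 1, 0], [[0.004, 0.06, 0.19], 1, 0]]}}

```text
time: 3.47
eef_pos: [624.9, 77.8, 38.9]
tcp_rot: [0.991, -0.132, 0.002, -0.002]
contact_force: [2.5, 7.8, 2.7]
finger_gap: 92.0
```

```bash
python3 - <<'E'
from h import *
c=cam("top");s=c["s"];print(s["eef_pos"],R.from_quat(s["tcp_rot"]).as_euler("zyx",True))
a=cv2.resize(c["pixels"][115:225,270:460],None,fx=4,fy=4,interpolation=cv2.INTER_CUBIC);cv2.imwrite("pics/t2.png",a)
E
```

```text
[624.88311609  77.75310391  38.90480061] [  15.11996476    0.27187068 -179.78404524]
```

View pics/t2.png

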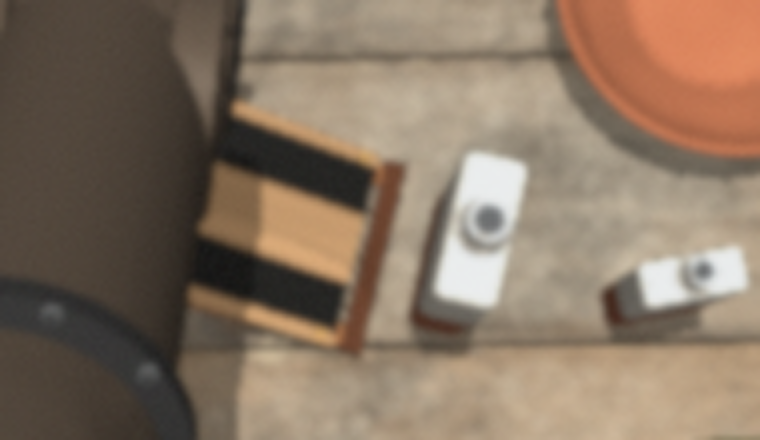

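The rest has started moving. Its strip edge is at crop (405,163)–(361,353) and the vase top corners are at about (470,150), (527,162), (492,316) and (435,304).

```bash
python3 - <<'E'
from h import *
c=cam("top"); f=lambda P,z: onz(c,np.array(P)/4+[270,115],z)[:,:2]
S=f([(405,163),(361,353)],10);V=f([(470,150),(527,162),(492,316),(435,304)],160)
a=lambda d:np.degrees(np.arctan2(d[1],d[0]))
print(S,V,a(S[0]-S[1]),a(V[0]-V[3]),a(V[1]-V[2]))
t=np.radians(75);u=np.array([np.cos(t),np.sin(t)]);v=np.array([-u[1],u[0]]);d=V.mean(0)-S.mean(0);print("gap",-d@u-17,"lat",d@v,S.mean(0),V.mean(0))
E
```

```text
[[639.58034604 -76.32649131]
 [525.05581281 -47.25199452]] [[ 617.74098912  -95.73549741]
 [ 610.92453496 -125.21116114]
 [ 530.48362337 -104.55364583]
 [ 537.14879175  -75.32204977]] -14.244816301045844 -14.213687360904073 -14.402538959760872
gap 22.240939677070557 lat -1.9801809373394768 [582.31807943 -61.78924291] [ 574.0744848  -100.20558854]
```

{"fn": "play_rows", "kwargs": {"increments": [[[0, 0.004, 0], 0, 0], [[0, 0.008, 0], 0, 0], [[0, 0.012, 0], 0, 0], [[0, 0.015, 0], 0, 0], [[0, 0.018, 0], 0, 0], [[0, 0.02, 0], 0, 0], [[0, 0.022, 0], 0, 0], [[0, 0.024, 0], 0, 0], [[0, 0.026, 0], 0, 0], [[0, 0.028, 0], 0, 0], [[0, 0.029, 0], 0, 0], [[0, 0.029, 0], 0, 0]]}}

```text
time: 4.57
eef_pos: [617.4, 50.7, 38.9]
tcp_rot: [0.991, -0.131, 0.002, -0.002]
contact_force: [2.9, 8.4, 3.4]
finger_gap: 91.9
```

```bash
python3 - <<'E'
from h import *
c=cam("top");s=c["s"];print(s["eef_pos"],s["contact_force"])
a=cv2.resize(c["pixels"][125:225,290:440],None,fx=5,fy=5,interpolation=cv2.INTER_CUBIC)
d=cam("scene"); print(proj(d,[570,-80,20]));b=cv2.resize(d["pixels"][190:290,310:450],None,fx=5,fy=5,interpolation=cv2.INTER_CUBIC)[:500,:700]
cv2.imwrite("pics/t3.png",a);cv2.imwrite("pics/s3.png",b)
E
```

```text
[617.40477496  50.66671224  38.8626127 ] [2.86023067 8.44198734 3.40111625]
[[377.13679079 250.01396797]]
```

View pics/t3.png

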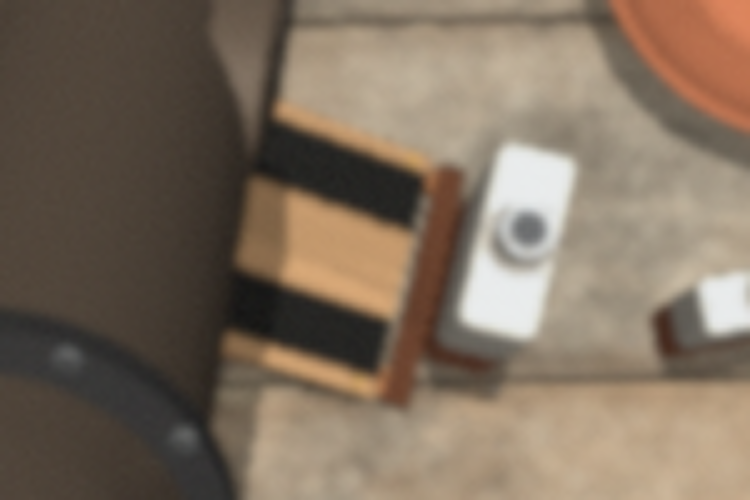

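Here the strip edge is at crop (464,167)–(408,405) and the vase top corners are at (507,141), (579,157), (538,342) and (462,326).

```bash
cat >> h.py <<'E'
def gap(S,V,off,sc):
    c=cam("top"); f=lambda P,z: onz(c,np.array(P)/sc+off,z)[:,:2]
    S=f(S,10);V=f(V,160);a=lambda d:np.degrees(np.arctan2(d[1],d[0]))
    print(a(S[0]-S[1]),a(V[0]-V[3]),a(V[1]-V[2]))
    t=np.radians(75);u=np.array([np.cos(t),np.sin(t)]);v=np.array([-u[1],u[0]]);d=V.mean(0)-S.mean(0)
    print("gap",-d@u-17,"lat",d@v,S.mean(0),V.mean(0))
E
python3 - <<'E'
from h import *
gap([(464,167),(408,405)],[(507,141),(579,157),(538,342),(462,326)],[290,125],5)
E
```

```text
-14.595867640492985 -15.113470285854357 -14.155320185369499
gap 2.2996359771974113 lat -3.5613051023449116 [575.38436843 -89.02985746] [ 573.82921165 -108.59360788]
```

View pics/s3.png

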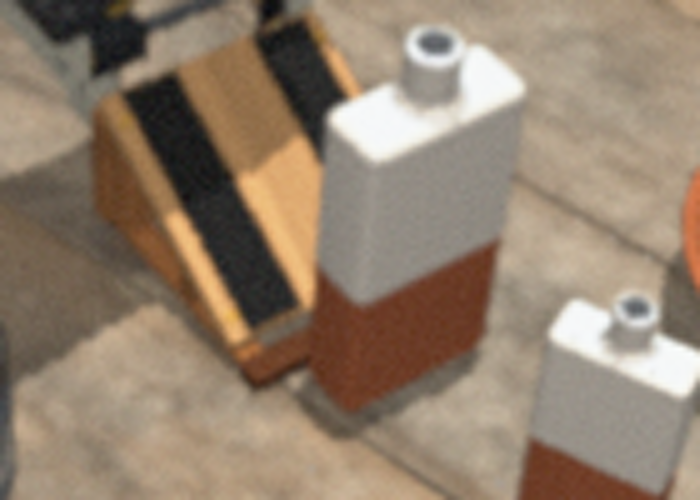

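Contact is made: the vase top moved about 8 mm with the strip, and the strip and vase yaws agree at about −14.6°. Next I back off, rise and turn the jaws along the tipping direction, then work out the arc.

```bash
python3 - <<'E'
import numpy as np
for d in range(0,61,4):
    t=np.radians(d);s,c=np.sin(t),np.cos(t)
    b=np.array([-10*np.tan(t)-17*c,17*s]);ax=np.array([s,c]);n=np.array([c,-s])
    P=lambda h,r:b+h*ax+r*n
    L=P(188,12);zt=max(L[1]-13 if d>8 else 172-0.0*d, L[1]-16)
    # rear-most material above zt
    h=np.linspace(0,188,1881);pts=np.array([P(q,-17 if q<=160 else -12) for q in h]);R=pts[pts[:,1]>zt-3][:,0].min()
    print(d,"lip",L.round(1),"zt",zt.round(1),"rear",R.round(1),"ext",(L[0]-R).round(1))
E
```

```text
Traceback (most recent call last):
AttributeError: 'float' object has no attribute 'round'
```

{"fn": "play_rows", "kwargs": {"increments": [[[0, -0.01, 0], 0, 0], [[0, -0.025, 0], 0, 0], [[0, -0.025, -0.04], 0, 0], [[0, -0.025, -0.08], 0, 0], [[0, -0.025, -0.12], 0, 0], [[0, -0.025, -0.16], 0, 0], [[0, -0.025, -0.19], -7, 0], [[0, -0.025, -0.2], -90, 0], [[0, -0.025, -0.2], -90, 0], [[0, -0.025, -0.2], -90, 0], [[0, -0.025, -0.2], -90, 0], [[0, -0.025, -0.2], -90, 0], [[0, -0.025, -0.2], -90, 0], [[0, -0.025, -0.2], -90, 0], [[0, -0.025, -0.2], -90, 0], [[0, -0.025, -0.2], -90, 0], [[0, -0.025, -0.2], -90, 0], [[0, -0.025, -0.2], -90, 0], [[0, -0.025, -0.2], -90, 0], [[0, -0.025, -0.2], -90, 0]]}}

```text
time: 6.38
eef_pos: [621.9, 72.0, 237.1]
tcp_rot: [0.793, 0.609, 0.0, 0.0]
contact_force: [-0.0, -0.1, 0.1]
finger_gap: 91.9
```

```bash
python3 - <<'E'
import numpy as np
from h import *
for d in range(0,61,4):
    t=np.radians(d);s,c=np.sin(t),np.cos(t)
    b=np.array([-10*np.tan(t)-17*c,17*s]);ax=np.array([s,c]);n=np.array([c,-s])
    P=lambda h,r:b+h*ax+r*n
    L=P(188,12);zt=L[1]-(16-d/15)
    h=np.linspace(0,188,1881);pts=np.array([P(q,-17 if q<=160 else -12) for q in h]);R_=pts[pts[:,1]>zt-3][:,0].min()
    print(d,"lip",L.round(1),"zt",round(zt,1),"rear",R_.round(1),"ext",(L[0]-R_).round(1))
s=sense();M=R.from_quat(s["tcp_rot"]).as_matrix();print(s["eef_pos"],M.round(3).tolist(),s["joint_pos"].round(2))
c=cam("top");a=cv2.resize(c["pixels"][125:225,290:440],None,fx=5,fy=5,interpolation=cv2.INTER_CUBIC);cv2.imwrite("pics/t4.png",a)
b=c["pixels"].astype(int)[150:210,370:412]
m=(b.min(2)>165).astype(np.uint8);m=cv2.morphologyEx(m,cv2.MORPH_CLOSE,np.ones((7,7)))
cn=max(cv2.findContours(m,0,1)[0],key=cv2.contourArea);r=cv2.minAreaRect(cn+np.array([370,150]));print(r,onz(c,[r[0]],160))
V=onz(c,cv2.boxPoints(r),160);print(V.round(1).tolist())
E
```

```text
0 lip [ -5. 188.] zt 172.0 rear -29.0 ext 24.0
4 lip [  7.4 187.9] zt 172.2 rear -17.9 ext 25.4
8 lip [ 19.8 186.9] zt 171.4 rear -7.0 ext 26.8
12 lip [ 32.1 184.9] zt 169.7 rear 3.7 ext 28.4
16 lip [ 44.1 182.1] zt 167.2 rear 14.0 ext 30.1
20 lip [ 56.  178.4] zt 163.7 rear 18.7 ext 37.3
24 lip [ 67.4 173.8] zt 159.4 rear 28.0 ext 39.5
28 lip [ 78.5 168.3] zt 154.2 rear 36.6 ext 41.9
32 lip [ 89.1 162.1] zt 148.2 rear 44.4 ext 44.7
36 lip [ 99.2 155. ] zt 141.4 rear 51.3 ext 47.9
40 lip [108.6 147.2] zt 133.9 rear 57.1 ext 51.5
44 lip [117.3 138.7] zt 125.6 rear 61.5 ext 55.8
48 lip [125.3 129.5] zt 116.7 rear 64.4 ext 60.9
52 lip [132.3 119.7] zt 107.2 rear 65.3 ext 66.9
56 lip [138.2 109.3] zt 97.0 rear 63.8 ext 74.4
60 lip [143.   98.3] zt 86.3 rear 59.0 ext 84.0
[621.85316127  71.96260142 237.0719266 ] [[0.259, 0.966, 0.0], [0.966, -0.259, -0.0], [0.0, 0.0, -1.0]] [-0.31  0.43  0.16  1.56 -0.07  1.15  1.17]
((393.3086242675781, 172.71408081054688), (16.258316040039062, 37.65083694458008), 13.495734214782715) [[ 574.91797458 -106.53834687  160.        ]]
[[541.0, -80.1, 160.0], [617.6, -100.5, 160.0], [609.1, -133.2, 160.0], [532.6, -112.5, 160.0]]
```

{"fn": "play_rows", "kwargs": {"increments": [[[-0.04, 0.001, 0], 0, 0], [[-0.08, 0.001, 0], 0, 0], [[-0.12, 0.001, 0], 0, 0], [[-0.16, 0.001, 0], 0, 0], [[-0.1845, 0.001, 0], 0, 0], [[-0.1845, 0.001, 0], 0, 0], [[-0.1845, 0.001, 0], 0, 0], [[-0.1845, 0.001, 0.02], 0, 0], [[-0.1845, 0.001, 0.04], 0, 0], [[-0.1845, 0.001, 0.055], 0, 0], [[-0.1845, 0.001, 0.065], 0, 0], [[-0.1845, 0.001, 0.065], 0, 0.3], [[-0.1845, 0.001, 0.065], 0, 0.5], [[-0.1845, 0.001, 0.065], 0, 0.63], [[-0.1845, 0.001, 0.065], 0, 0.63], [[-0.1845, 0.001, 0.065], 0, 0.63], [[-0.1845, 0.001, 0.065], 0, 0.63]], "newtons": 5}}

```text
time: 7.85
eef_pos: [574.7, -106.9, 172.4]
tcp_rot: [0.795, 0.607, 0.0, 0.0]
contact_force: [0.2, -0.3, 0.7]
finger_gap: 56.2
```

```bash
python3 - <<'E'
from h import *
c=cam("scene");s=c["s"];print(s["eef_pos"],s["contact_force"].round(2),s["finger_gap"])
a=cv2.resize(c["pixels"][130:290,290:470],None,fx=3.5,fy=3.5,interpolation=cv2.INTER_CUBIC);cv2.imwrite("pics/s5.png",a)
E
```

```text
[ 574.74201734 -106.85365493  172.40646439] [ 0.17 -0.35  0.69] 56.23942030598222
```

View pics/s5.png

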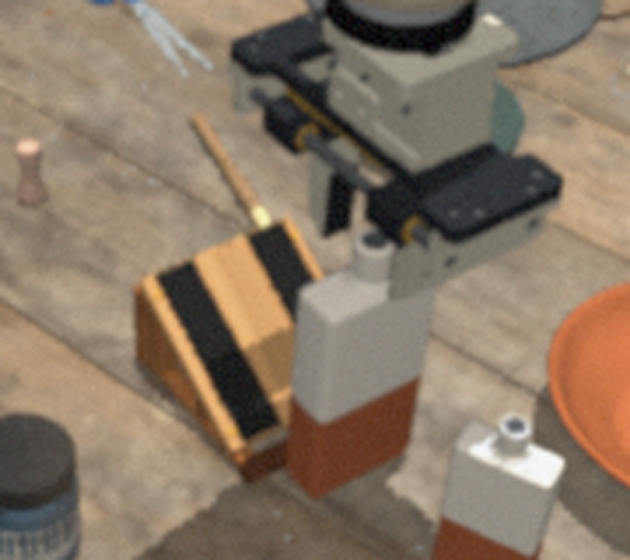

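The fingers straddle the neck at crop (375,255) and are still closing. I'll let them finish.

{"fn": "play_rows", "kwargs": {"increments": [[[0, 0, 0], 0, 0.63], [[0, 0, 0], 0, 0.63], [[0, 0, 0], 0, 0.63], [[0, 0, 0], 0, 0.63], [[0, 0, 0], 0, 0.63]]}}

```text
time: 8.32
eef_pos: [574.3, -106.9, 171.7]
tcp_rot: [0.794, 0.607, -0.0, -0.0]
contact_force: [0.3, 0.5, 0.2]
finger_gap: 33.8
```

{"fn": "play_rows", "kwargs": {"increments": [[[0.003, 0, 0], 0, 0.63], [[0.006, 0, 0], 0, 0.63], [[0.009, 0, 0], 0, 0.63], [[0.0115, 0, 0], 0, 0.63], [[0.014, 0, 0], 0, 0.63], [[0.0165, 0, 0], 0, 0.63], [[0.019, 0, 0.0003], 0, 0.63], [[0.0215, 0, 0.0006], 0, 0.63], [[0.024, 0, 0.001], 0, 0.63], [[0.0265, 0, 0.001], 0, 0.63], [[0.029, 0, 0.0015], 0, 0.63], [[0.0315, 0, 0.0015], 0, 0.63], [[0.034, 0, 0.002], 0, 0.63], [[0.036, 0, 0.002], 0, 0.63], [[0.038, 0, 0.002], 0, 0.63], [[0.04, 0, 0.0025], 0, 0.63], [[0.042, 0, 0.003], 0, 0.63], [[0.042, 0, 0.003], 0, 0.63]]}}

```text
time: 9.82
eef_pos: [585.4, -65.7, 168.6]
tcp_rot: [0.794, 0.608, 0.0, -0.0]
contact_force: [-0.2, 0.5, -0.5]
finger_gap: 34.1
```

```bash
python3 - <<'E'
from h import *
c=cam("scene");s=c["s"];print(s["eef_pos"],s["contact_force"].round(2),s["finger_gap"])
a=cv2.resize(c["pixels"][160:290,300:440],None,fx=4,fy=4,interpolation=cv2.INTER_CUBIC);cv2.imwrite("pics/s6.png",a)
E
```

```text
[585.44302327 -65.69818864 168.58570271] [-0.24  0.45 -0.53] 34.09756483012247
```

View pics/s6.png

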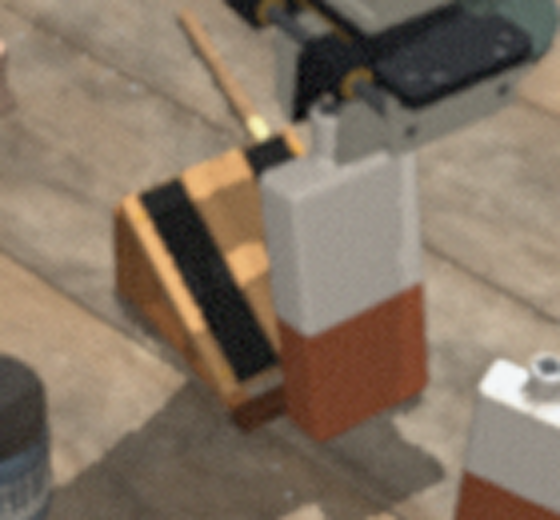

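The vase leans about 14° between the fingers, now past balance with the front finger ahead. I'll ease it down along the arc.

{"fn": "play_rows", "kwargs": {"increments": [[[0.0003, 0, 0.0005], 0, 0.615], [[0.0006, 0, 0.001], 0, 0.6], [[0.001, 0, 0.0015], 0, 0.587], [[0.003, 0, 0.0024], 0, 0.565], [[0.005, 0, 0.0033], 0, 0.543], [[0.007, 0, 0.0042], 0, 0.521], [[0.009, 0, 0.005], 0, 0.5], [[0.0116, 0, 0.006], 0, 0.494], [[0.0142, 0, 0.007], 0, 0.489], [[0.0169, 0, 0.008], 0, 0.483], [[0.0195, 0, 0.009], 0, 0.478], [[0.022, 0, 0.0103], 0, 0.473], [[0.0245, 0, 0.0116], 0, 0.467], [[0.027, 0, 0.013], 0, 0.462], [[0.0295, 0, 0.0143], 0, 0.457], [[0.0318, 0, 0.0158], 0, 0.449], [[0.034, 0, 0.0173], 0, 0.441], [[0.0363, 0, 0.0188], 0, 0.432], [[0.0385, 0, 0.0203], 0, 0.424], [[0.0385, 0, 0.0203], 0, 0.424]]}}

```text
time: 11.53
eef_pos: [595.5, -28.5, 148.1]
tcp_rot: [0.794, 0.608, -0.0, -0.0]
contact_force: [0.1, -0.2, -0.1]
finger_gap: 52.7
```

```bash
python3 - <<'E'
from h import *
c=cam("scene");s=c["s"];print(s["eef_pos"],s["contact_force"].round(2),s["finger_gap"])
a=cv2.resize(c["pixels"][150:290,290:440],None,fx=4,fy=4,interpolation=cv2.INTER_CUBIC);cv2.imwrite("pics/s7.png",a)
E
```

```text
[595.45750579 -28.46554117 148.05234708] [ 0.13 -0.2  -0.09] 52.74631702141553
```

View pics/s7.png

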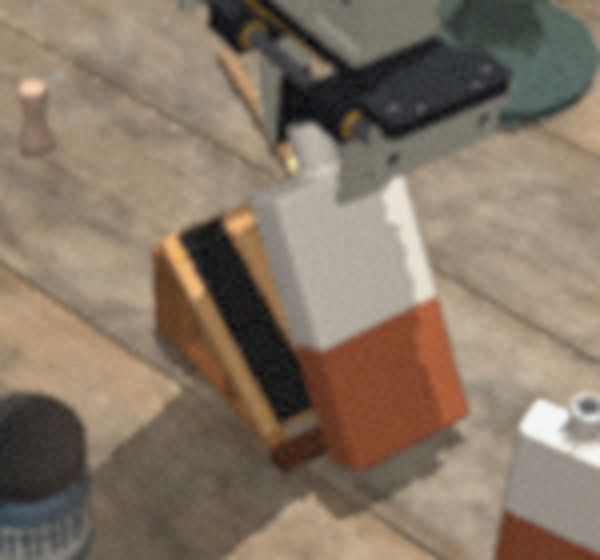

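{"fn": "play_rows", "kwargs": {"increments": [[[0.002, 0, 0.0017], 0, 0.416], [[0.0043, 0, 0.0034], 0, 0.408], [[0.0064, 0, 0.0051], 0, 0.4], [[0.0085, 0, 0.0068], 0, 0.391], [[0.0104, 0, 0.0087], 0, 0.38], [[0.0123, 0, 0.0105], 0, 0.37], [[0.0142, 0, 0.0124], 0, 0.359], [[0.016, 0, 0.0142], 0, 0.348], [[0.0178, 0, 0.0163], 0, 0.337], [[0.0195, 0, 0.0184], 0, 0.326], [[0.0213, 0, 0.0205], 0, 0.315], [[0.023, 0, 0.0226], 0, 0.304], [[0.0241, 0, 0.0248], 0, 0.288], [[0.0253, 0, 0.027], 0, 0.272], [[0.0264, 0, 0.0293], 0, 0.255], [[0.0275, 0, 0.0315], 0, 0.239], [[0.0275, 0, 0.0315], 0, 0.239]]}}

```text
time: 13.0
eef_pos: [602.5, -2.3, 116.4]
tcp_rot: [0.794, 0.607, -0.0, -0.0]
contact_force: [0.0, 0.4, -0.5]
finger_gap: 69.6
```

{"fn": "play_rows", "kwargs": {"increments": [[[0.001, 0, 0.0024], 0, 0.223], [[0.002, 0, 0.0048], 0, 0.206], [[0.003, 0, 0.0071], 0, 0.19], [[0.004, 0, 0.0095], 0, 0.174], [[0.0046, 0, 0.0117], 0, 0.152], [[0.0052, 0, 0.014], 0, 0.13], [[0.0059, 0, 0.0162], 0, 0.108], [[0.0065, 0, 0.0185], 0, 0.087], [[0.0069, 0, 0.0205], 0, 0.065], [[0.0073, 0, 0.0225], 0, 0.043], [[0.0076, 0, 0.0245], 0, 0.02], [[0.008, 0, 0.0265], 0, 0], [[0.0085, 0, 0.0265], 0, 0], [[0.009, 0, 0.0265], 0, 0], [[0.0095, 0, 0.0265], 0, 0], [[0.01, 0, 0.0265], 0, 0], [[0.01, 0, 0.0265], 0, 0]]}}

```text
time: 14.42
eef_pos: [605.4, 7.2, 90.6]
tcp_rot: [0.794, 0.607, 0.0, 0.0]
contact_force: [-0.1, 0.3, 0.1]
finger_gap: 92.2
```

```bash
python3 - <<'E'
from h import *
c=cam("scene");s=c["s"];print(s["eef_pos"],s["contact_force"].round(2),s["finger_gap"])
cv2.imwrite("pics/s8.png",c["pixels"])
M=R.from_quat(s["tcp_rot"]).as_matrix()
# white-glaze mask centroid for settling check
print(proj(c,s["eef_pos"]+0*M[:,0]))
E
```

```text
[605.44567975   7.17638453  90.56217012] [-0.08  0.32  0.06] 92.17554259290995
[[358.58770044 201.08205745]]
```

{"fn": "play_rows", "kwargs": {"increments": [[[0.001, 0, 0], 0, 0], [[0.002, 0, 0], 0, 0], [[0.003, 0, 0], 0, 0], [[0.004, 0, -0.001], 0, 0], [[0.005, 0, -0.001], 0, 0], [[0.006, 0, -0.002], 0, 0], [[0.006, 0, -0.002], 0, 0]]}}

```text
time: 15.05
eef_pos: [607.0, 13.2, 92.6]
tcp_rot: [0.794, 0.607, 0.0, 0.0]
contact_force: [0.8, 0.3, -0.1]
finger_gap: 91.6
```

```bash
python3 - <<'E'
from h import *
a=cv2.imread("pics/s8.png");c=cam("scene");b=c["pixels"];print(c["s"]["eef_pos"],c["s"]["contact_force"].round(2))
cv2.imwrite("pics/s9.png",b)
for i in(a,b):
    h=cv2.cvtColor(i,cv2.COLOR_BGR2HSV);m=cv2.inRange(h,(0,120,50),(12,255,255));m[:, :340]=0;m[:,415:]=0;m[:180]=0;m[290:]=0
    cn=max(cv2.findContours(m,0,1)[0],key=cv2.contourArea);print(cv2.minAreaRect(cn),cv2.contourArea(cn))
x=cv2.resize(np.hstack([a[150:280,290:420],b[150:280,290:420]]),None,fx=3,fy=3,interpolation=cv2.INTER_CUBIC);cv2.imwrite("pics/cmp.png",x)
E
```

```text
[607.03602669  13.17017782  92.60695005] [ 0.82  0.33 -0.15]
((377.5665588378906, 247.69497680664062), (34.13518524169922, 49.78048324584961), 61.69924545288086) 1242.0
((377.60003662109375, 247.70004272460938), (33.98823165893555, 49.64070510864258), 63.43495178222656) 1242.0
```

The vase didn't move when the front finger went on, so it lies on the slope. I'll withdraw straight up, slowly at first.

{"fn": "play_rows", "kwargs": {"increments": [[[0, 0, -0.003], 0, 0], [[0, 0, -0.008], 0, 0], [[0, 0, -0.015], 0, 0], [[0, 0, -0.025], 0, 0], [[0, 0, -0.04], 0, 0], [[0, 0, -0.07], 0, 0], [[0, 0, -0.1], 0, 0], [[0, 0, -0.14], 0, 0], [[0.04, 0, -0.16], 0, 0], [[0.08, 0, -0.16], 0, 0], [[0.12, 0, -0.16], 0, 0], [[0.16, 0, -0.16], 0, 0], [[0.2, 0, -0.16], 0, 0], [[0.24, 0, -0.16], 0, 0], [[0.28, 0, -0.16], 0, 0], [[0.28, 0, -0.16], 0, 0], [[0.28, 0, -0.16], 0, 0]]}}

```text
time: 16.52
eef_pos: [679.6, 286.8, 252.4]
tcp_rot: [0.793, 0.609, 0.0, -0.001]
contact_force: [0.9, -1.6, 0.0]
finger_gap: 91.6
```

```bash
python3 - <<'E'
from h import *
c=cam("scene");t=cam("top");s=c["s"];print(s["eef_pos"],s["contact_force"].round(2))
x=cv2.resize(c["pixels"][150:290,220:440],(660,420),interpolation=cv2.INTER_CUBIC)
a=cv2.resize(t["pixels"][125:210,295:415],(240,170),interpolation=cv2.INTER_CUBIC)
y=cv2.resize(t["pixels"][130:205,295:435],(400,214),interpolation=cv2.INTER_CUBIC)
y=cv2.resize(t["pixels"][140:205,300:420],(330,179),interpolation=cv2.INTER_CUBIC)
o=np.zeros((600,800,3),np.uint8);o[:420,:660]=x;o[421:,:330]=y
cv2.imwrite("pics/fin.png",o)
E
```

```text
[679.56641451 286.78658927 252.35685293] [ 0.94 -1.63  0.01]
```

View pics/fin.png

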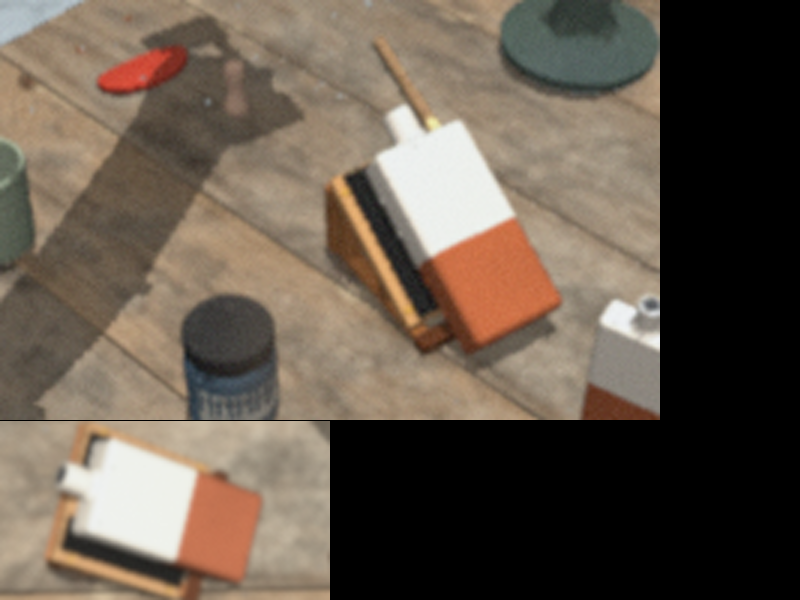

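The vase lies flat on the rest. Its neck is uphill beyond the end (top inset (62,475)), its sides are parallel to the rest's, and the jar, stamp and tumbler are still standing. One numeric check, then I hand in.

```bash
python3 - <<'E'
from h import *
c=cam("top");print("mouth expected px",proj(c,[614.8,42.2,109]),"seen ~(322.5,159.6)")
d=cv2.absdiff(c["pixels"],cv2.imread("pics/top0.png"))
for n,(x,y) in dict(jar=(344,261),tumbler=(232,267),stamp=(242,161)).items(): print(n,d[y-18:y+18,x-18:x+18].mean().round(1))
print(job_done())
E
```

```text
mouth expected px [[321.74864366 159.27999902]] seen ~(322.5,159.6)
jar 22.5
tumbler 35.8
stamp 23.0
the job is handed in; nothing more can be done
None
```

The job is handed in at about 17 s of the 51 s allowed. The vase lies back on the rest's slope, neck uphill, and the gripper is clear of everything.

- **Pushing the rest:** I pushed its back panel with both open fingers until the strip met the foot of the vase and moved it about 7–8 mm. Strip and vase yaw then agreed to about 0.5°.
- **Tipping:** the rear finger tipped the vase at the neck, and the front finger stayed just ahead of it all the way down. I then moved the front finger on and lifted away. The vase did not move when the front finger left it.
- **Final position:** the mouth appears at about (322.5, 159.6) in the top camera, against an expected (321.7, 159.3). The vase sits a few millimetres off the rest's centreline, with its sides parallel to the rest's.
- **Forces:** readings at the end of each move stayed under 10 N, and most were under 1 N.

**A check that settled nothing:** I compared the areas around the jar, tumbler and stamp with the first picture. It gave large differences (22–36 grey levels), which I put down to the arm and its shadow being over that part of the table. In the last picture the jar, the stamp and the visible part of the tumbler were upright, and the planned paths kept clear of all three. I did not measure their positions again.

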